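Open the microcentrifuge for loading

TASK

Open the small centrifuge so that it can be loaded: press down the release tab at the front of its deck so that the lid springs up, then push the lid all the way back until it rests against its stop and stays there by itself. Use the fingertips or the outside of the fingers only: do not grip the lid or press on its top cover, and leave the things standing around the centrifuge where they are.

Things in the scene. Friction and masses are not known exactly. Their poses are not given: they have to be found in the camera images.
- centrifuge: Benchtop microcentrifuge, off-white, standing firmly on the bench (it does not move): about 300 mm deep, 210 mm wide, 145 mm high with its lid shut. Origin: on the bench under the middle of the body; z up, +x from its front (sloping grey control panel, release tab) to its rear (hinge), y along the hinge. Its flat deck is 125 mm above the bench and runs forward to x = -150 mm.
- tab_top (a point): Middle of the top face of the release tab: a grey ribbed key, 28 mm (x) by 46 mm (y), 9 mm proud of the deck on the ledge in front of the lid, at x = -119 mm, y = 0 of the centrifuge, 134 mm above the bench. Its rear edge is about 16 mm in front of the shut lid's lip. It goes straight down. Axes as the centrifuge's.
- release_tab (a joint): How far the release tab is pressed, in m: 0 at rest, 0.006 fully down. The spring needs about 2.5 N to start and 5 N fully down; the catch lets the lid go at about 0.004. It comes back up when let go.
- lid_hinge (a point): Middle of the lid's hinge axis, which runs along the centrifuge's y at x = +108 mm, 132 mm above the bench. Axes as the centrifuge's. The lid's underside is a plane 5 mm below this axis when shut; it faces the front when the lid is open.
- lid_lip (a point): Point on the lid: middle of the lower front edge of its lip, 195 mm from the hinge axis; it moves with the lid. In its frame -x points from hinge to lip and z out of the lid's top. The lid is a flat plate 180 mm wide, 16 mm thick, about 0.26 kg. Behind the lip's middle, 177 to 189 mm from the hinge, a steel latch nose 12 mm wide stands 20 mm out of the underside.
- lid (a joint): Opening angle of the lid in rad. 0: shut and latched. Once released, spring arms at the hinge lift it to about 0.75 and carry it there (lip then about 265 mm above the bench). Above that it swings free, damped, needs 1 to 2 N at the lip, drops back to 0.75 if let go before upright (1.57), and leans back slowly of itself if let go past 1.7. 1.85: fully open, at its stop.
- lid_cover: Upper half of the lid: off-white cover with a round clear window, 180 x 180 x 10 mm, fixed on the lid's grey under-plate. Its origin is on the hinge axis. Not to be gripped or pressed.
- tube_rack: Loose white rack with 15 blue-capped sample tubes, 113 x 71 mm, 102 mm high, beside the centrifuge on its right (-y); leave it alone. Origin under its middle.
- reagent_bottle: Loose capped bottle, 60 mm diameter, 150 mm high, on the centrifuge's left (+y); leave it alone. Origin under its middle.
- specimen_cup: Loose lidded cup, 60 mm diameter, 75 mm high, on the centrifuge's left (+y); leave it alone. Origin under its middle.
- marker_pen: Loose marker pen, 135 mm long, 13 mm thick, lying on the bench at the front right of the centrifuge; leave it alone. Origin under its middle, x along it.

How it is judged (in metres and radians):
On the way, in this order (a step that is already met when the one before it is completed fails the run):
1. The release tab is pressed down by the fingers (value of joint release_tab above 0.003 m and contact force between the fingers and centrifuge above 0.5 N and value of joint lid below 0.1 rad).
2. The released lid has sprung up on its lift arms (value of joint lid between 0.6 and 1.2 rad), for 0.2 s.
At the end, for the whole second after the job is handed in: The lid stays open by itself against its stop (joint above 1.75 of 1.85 rad, at rest), the release tab is up again (within 2 mm), and rack, bottle, cup and pen stand within 20 mm of where they were, upright (value of joint lid above 1.75 rad and velocity of joint lid between -0.1 and 0.1 rad/s and value of joint release_tab below 0.002 m and distance of each of tube_rack, reagent_bottle, specimen_cup, marker_pen from where it was at the start of the episode below 0.02 m and angle between each of tube_rack, reagent_bottle, specimen_cup's own z axis and vertical below 0.2 rad); the robot touches nothing.
It fails at once if The lid is gripped, or its top cover pressed, with more than 10 N (contact force between the fingers and lid_cover above 10 N).
It fails at once if The lid is forced with more than 40 N (contact force between any of the fingers, the arm and lid above 40 N).
It fails at once if A bystander is lifted, knocked over or pushed more than 20 mm (distance of any of tube_rack, reagent_bottle, specimen_cup, marker_pen from where it was at the start of the episode above 0.02 m).
It also fails if it takes over 43 s, if anything falls off the work surface, if the arm or the gripper's body presses on something with over 40 N, if the wrist force passes 120 N, or if a joint passes its speed limit or range.

ROBOT

A 6-joint arm with a two-finger parallel gripper is mounted at the origin on the work surface. World frame = base frame: x ahead of the robot, y to its left, z up, the work surface at z = 0. Lengths are in m, angles in degrees, forces in N, time in s.
With the tool pointing down it reaches from about 0.25 to 0.725 m from the base axis. Payload 9.7 kg.
Tool frame: the origin (TCP) lies at the very end of the fingers, on their centre line; the grasp point (between the pads) lies 19 mm behind it (bot.grip_depth is the distance from the TCP to the grasp point, in m); z points along the fingers, y is the direction in which the jaws open and shut (so a half turn about z gives the same grasp; the last joint's range is limited). The gripper opens to 85 mm and grips with 20 to 120 N. Pads are 22 mm wide; open, the fingers measure 114 mm over their backs; the gripper's body (76 mm by 85 mm) begins 54 mm behind the grasp point. The pads swing forward as they close: fully open they stand 13 mm farther back than shut.
Start: joints at [-74.886, 4.979, 10.078, 95.1, 0, 90], TCP at [0.143, -0.531, 0.231] pointing down, gripper open.
Joint ranges: [-179.16, 179.16], [-48.56, 103.87], [-65.8, 70.77], [-126.05, 130.52], [-82.76, 87.17], [-180, 180]. Speed limits (degrees/s): [127.2, 127.2, 147.25, 180, 180, 180].

INTERFACE

Orientations are given as [roll, pitch, yaw] about the fixed x, y, z axes, in that order (R = Rz(yaw) Ry(pitch) Rx(roll)).
In Python, from workcell import telemetry, optics, order, bot gives the robot as it stands. The module is installed in compiled form; this text tells all that it offers.
- The arm moves only by the shell command python3 -m inch 'ROWS' [FORCE]. ROWS is JSON, a list of rows, each a list of 7 numbers: the shift along the tool's x, y, z in m, then the turn, a rotation vector about the tool's x, y, z in rad, then the closure, from 0 (fully open) to 1 (shut). In form: [[tx, ty, tz, rx, ry, rz, grip], ...]. A call has 1 to 12 rows; each row is the pose to reach, as a shift and turn from the pose commanded when the call began, along the tool's axes at that moment; what a row does not reach only later rows make up. A row lasts 1/12 s, in which the tool goes at most 41.7 mm and 7.16 degrees, less where a joint would pass 70% of its speed; a pose out of reach is approached as far as the arm can. A call with a gripper value outside its range is refused whole. The fingers move at their own pace and stop on an object; FORCE is the grip in N (left out, the last holds). Time passes only in rows, so rows that repeat a pose let the fingers close. It gives the time, the measured TCP pose, the force and the opening at its end, in the units of the state.
- telemetry.get_obs(): the state, without advancing time (a new reading comes with each control period).
- optics.camera(name): name is "scene" or "top" or "wrist"; returns (picture, depth): 420x560x3 uint8, red, green, blue; 420x560 float32, m along the optical axis (not along the pixel's ray), 0 where there is no reading.
- optics.camera_info(name): a dict with "camera_matrix" (3x3 intrinsics, pixels), "xyz" and "attitude" of the camera in the world; the wrist camera has in their place "mount" (4x4, takes a point from camera to tool coordinates, whose origin is the TCP and whose axes are the flange's). Camera axes: x right, y down, z forward; pixel columns grow to the right and rows downward; lengths in m; the calibration is good to about 2 mm. A picture is of the moment at which its call begins: read the wrist's pose just before it. camera_info takes no time and is no camera call.
- order.job_done(): hands the job in, once; it reports no verdict.
The state is a dict: "time": time; "q": joint angles; "qd": joint speeds; "joint_efforts": joint torques, N m; "ee_pos": TCP position; "tcp_rot": TCP orientation; "wrist_force": force on the tool from outside, world axes, zero at the start; "torque": the same for the moment, N m; "opening": finger opening in m.
Only numpy, scipy, OpenCV 4.12 (cv2) and the standard library are available. Lean on these libraries where they do the work, as an engineer would, in place of code of your own. Each camera call takes 0.05 s, during which the arm holds its last target. There are 200 camera calls.

## Working session

There is one attempt and no reset: what is moved stays moved. The work goes in short steps, Python scripts to look and compute and a shell command to move; the robot and the scene stay as the last step left them, time stands still between calls to the robot, and variables do not carry over. Pictures are saved under pics/ and viewed, about 8 in all and at most 12, crops included, and the job is handed in when it is done.

```bash
mkdir -p pics
cat > h.py <<'E'
from workcell import telemetry, optics, order, bot
import numpy as np, cv2
from scipy.spatial.transform import Rotation as R
def snap(n,f):
    p,d=optics.camera(n); cv2.imwrite(f'pics/{f}.png',p[:,:,::-1]); np.save(f'pics/{f}.npy',d); return p,d
def pts(n,d):
    i=optics.camera_info(n);K=np.array(i['camera_matrix'])
    v,u=np.indices(d.shape)
    c=np.stack([(u-K[0,2])/K[0,0]*d,(v-K[1,2])/K[1,1]*d,d],-1)
    a=np.array(i['attitude'])
    M=a if a.shape==(3,3) else R.from_euler('xyz',a,degrees=True).as_matrix()
    return c@M.T+np.array(i['xyz'])
E
python3 - <<'E'
from h import *
for n in('scene','top'): snap(n,n); print(n,optics.camera_info(n))
print(optics.camera_info('wrist')); print(telemetry.get_obs())
E
python3 -c "
import cv2,numpy as np
cv2.imwrite('pics/top_big.png',cv2.resize(cv2.imread('pics/top.png'),(800,600)))"
```

```text
scene {'camera_matrix': array([[396.52518173,   0.        , 276.49707549],
       [  0.        , 396.52518173, 209.42473241],
       [  0.        ,   0.        ,   1.        ]]), 'xyz': array([ 0.80718612, -0.40231777,  0.61051328]), 'attitude': array([-133.62674442,    0.17923199,   30.83048879])}
top {'camera_matrix': array([[476.50344082,   0.        , 281.20127988],
       [  0.        , 476.50344082, 215.02383511],
       [  0.        ,   0.        ,   1.        ]]), 'xyz': array([0.43808417, 0.02963573, 1.23315952]), 'attitude': array([-1.74905558e+02, -4.87337001e-02, -8.83409817e+01])}
{'camera_matrix': array([[337.08862027,   0.        , 283.22899885],
       [  0.        , 337.08862027, 207.51116947],
       [  0.        ,   0.        ,   1.        ]]), 'mount': array([[-1.33428234e-03, -9.59631013e-01, -2.81258846e-01,
         7.15829700e-02],
       [ 9.99999091e-01, -1.33475373e-03, -1.89896424e-04,
        -4.81466135e-04],
       [-1.93180797e-04, -2.81258843e-01,  9.59631922e-01,
        -1.43938025e-01],
       [ 0.00000000e+00,  0.00000000e+00,  0.00000000e+00,
         1.00000000e+00]])}
{'time': 0.1, 'q': array([-7.48868572e+01,  5.00872258e+00,  1.00403552e+01,  9.51004376e+01,
        9.76558221e-04,  8.99994096e+01]), 'qd': array([ 0.04805222, -0.12996403,  0.08553114, -0.02246862, -0.04111899,
       -0.03937913]), 'joint_efforts': array([ 9.94629918e-04, -5.21562445e+01,  4.65652728e+01,  1.59850088e-02,
        1.18945101e-05,  1.23980851e-05]), 'ee_pos': array([ 0.14335102, -0.53077972,  0.23065874]), 'tcp_rot': array([-1.79931195e+02, -9.77266482e-04,  1.51137320e+01]), 'wrist_force': array([-0.94083946, -0.51590609,  0.2366175 ]), 'torque': array([-0.02302719, -0.05118877, -0.04869346]), 'opening': 0.0852528051918535}
```

View pics/top.png

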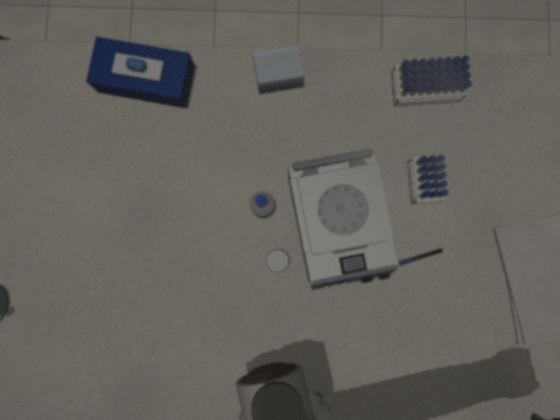

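View pics/scene.png

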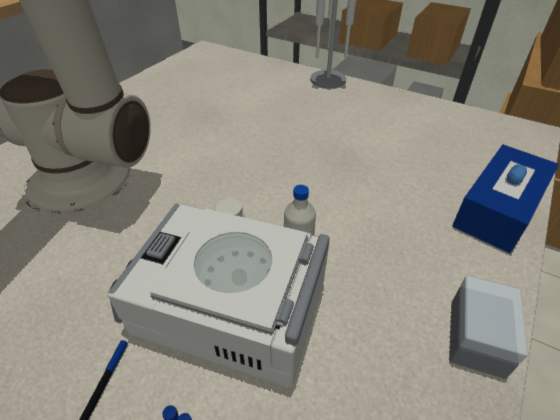

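The top view shows the centrifuge with its front towards the robot, tab at about (353,263) and rear hinge bar at (333,159). The scene view shows the tab at (161,247). Cup and bottle are on the left, rack and pen on the right.

Run:
```python
from h import *
d=np.load('pics/top.npy');P=pts('top',d)
ds=np.load('pics/scene.npy');S=pts('scene',ds)
print('tab top',P[260:267:3,346:362:4].round(4).tolist()); print('tab scene',S[247,157:166:4].round(4))
roi=np.zeros(d.shape,bool);roi[145:290,285:400]=1
for lo,hi in((.115,.160),(.139,.155)):
  m=roi&(P[...,2]>lo)&(P[...,2]<hi)
  r=cv2.minAreaRect(P[m][:,:2].astype(np.float32)*1000);print(lo,m.sum(),r,np.median(P[m][:,2]))
  print(cv2.boxPoints(r))
for n,(u,v) in dict(bottle=(262,202),cup=(277,260),rack=(430,178),pen=(420,257)).items(): print(n,P[v,u].round(3))
p=cv2.imread('pics/top.png')[140:300,240:460];cv2.imwrite('pics/topc.png',cv2.resize(p,None,fx=3.5,fy=3.5,interpolation=2))
```

```text
tab top [[[0.4367, -0.1208, 0.1302], [0.437, -0.1295, 0.1334], [0.4372, -0.139, 0.1313], [0.4375, -0.1471, 0.1383]], [[0.4298, -0.1207, 0.1316], [0.4301, -0.1295, 0.1344], [0.4304, -0.1386, 0.1349], [0.4307, -0.1474, 0.137]], [[0.423, -0.121, 0.1302], [0.4233, -0.1296, 0.134], [0.4236, -0.1386, 0.1355], [0.4238, -0.148, 0.1341]]]
tab scene [[ 0.4315 -0.145   0.1348]
 [ 0.4366 -0.1415  0.1343]
 [ 0.4413 -0.1377  0.1333]]
0.115 11067 ((537.017333984375, -113.62313842773438), (289.2879333496094, 210.93649291992188), 12.485833168029785) 0.14021826196623888
[[ 372.9922    -41.921036]
 [ 418.5963   -247.86877 ]
 [ 701.0425   -185.32524 ]
 [ 655.43835    20.622498]]
0.139 6240 ((571.3975219726562, -105.49312591552734), (216.4134521484375, 188.9049072265625), 12.49260425567627) 0.14269040125719135
[[ 445.32135   -36.683517]
 [ 486.18402  -221.1159  ]
 [ 697.4737   -174.30273 ]
 [ 656.611      10.129654]]
bottle [0.564 0.076 0.148]
cup [0.432 0.039 0.072]
rack [ 0.641 -0.326  0.09 ]
pen [ 0.45  -0.326  0.012]
```

View pics/topc.png

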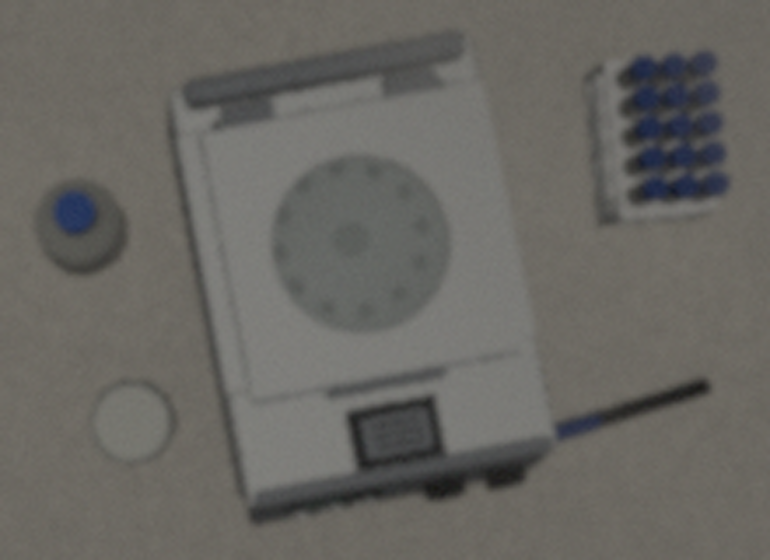

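```bash
cat >> h.py <<'E'
YAW=12.49; TAB=np.array([.4295,-.1365]); C2=np.radians(YAW)
EX=np.array([np.cos(C2),np.sin(C2)]); EY=np.array([-EX[1],EX[0]]); O=TAB+.119*EX
def world(x,y,z): return np.r_[O+x*EX+y*EY,z]
def local(p): q=np.asarray(p)[:2]-O; return np.r_[q@EX,q@EY,p[2]]
def rows(x,y,z,T,o=None):
    "shift/turn in tool axes to centrifuge-frame x,y,z, tool tilted forward T deg from down"
    o=o or telemetry.get_obs(); M=R.from_euler('xyz',o['tcp_rot'],degrees=True)
    t=np.radians(T); A=np.array([[np.cos(t),0,np.sin(t)],[0,-1,0],[np.sin(t),0,-np.cos(t)]]).T
    A=np.stack([[np.cos(t),0,np.sin(t)],[0,-1,0],[np.sin(t),0,-np.cos(t)]],1)
    G=R.from_euler('z',YAW,degrees=True)*R.from_matrix(A)
    return np.r_[M.inv().apply(world(x,y,z)-o['ee_pos']),(M.inv()*G).as_rotvec()].round(4)
def st():
    o=telemetry.get_obs(); print(round(o['time'],2),local(o['ee_pos']).round(4),o['tcp_rot'].round(1),'F',o['wrist_force'].round(1),o['q'].round(0),round(o['opening'],3)); return o
E
python3 -c "
from h import *
st();print(rows(-.135,0,.20,30))"
```

```text
0.1 [-0.4836 -0.3231  0.2307] [-179.9   -0.    15.1] F [-0.9 -0.5  0.2] [-75.   5.  10.  95.   0.  90.] 0.085
[ 0.3631 -0.3067  0.031  -0.0132  0.5235  0.0444]
```

```bash
python3 -m inch '[[0.363,-0.307,0.031,-0.013,0.523,0.044,1],[0.363,-0.307,0.031,-0.013,0.523,0.044,1],[0.363,-0.307,0.031,-0.013,0.523,0.044,1],[0.363,-0.307,0.031,-0.013,0.523,0.044,1],[0.363,-0.307,0.031,-0.013,0.523,0.044,1],[0.363,-0.307,0.031,-0.013,0.523,0.044,1],[0.363,-0.307,0.031,-0.013,0.523,0.044,1],[0.363,-0.307,0.031,-0.013,0.523,0.044,1],[0.363,-0.307,0.031,-0.013,0.523,0.044,1],[0.363,-0.307,0.031,-0.013,0.523,0.044,1],[0.363,-0.307,0.031,-0.013,0.523,0.044,1],[0.363,-0.307,0.031,-0.013,0.523,0.044,1]]'
python3 - <<'E'
from h import *
o=st();print(rows(-.115,0,.16,30))
M=R.from_euler('xyz',o['tcp_rot'],degrees=True);i=optics.camera_info('wrist')
p,d=snap('wrist','w1');K=i['camera_matrix'];m=np.array(i['mount'])
v,u=np.indices(d.shape);c=np.stack([(u-K[0,2])/K[0,0]*d,(v-K[1,2])/K[1,1]*d,d,np.ones_like(d)],-1)
W=M.apply((c@m.T)[...,:3].reshape(-1,3)).reshape(420,560,3)+o['ee_pos'];np.save('pics/w1W.npy',W)
E
```

```text
time: 1.1
ee_pos: [0.415, -0.1363, 0.2002]
tcp_rot: [179.9, -30.1, 12.7]
wrist_force: [-0.4, -1.0, 0.1]
opening: -0.0001
1.1 [-0.1331  0.0034  0.2002] [179.9 -30.1  12.7] F [-0.4 -1.   0.1] [-31. -36. -31.  72.  20. 140.] -0.0
[-0.0045  0.0034  0.0439 -0.0007 -0.001   0.0033]
```

View pics/w1.png

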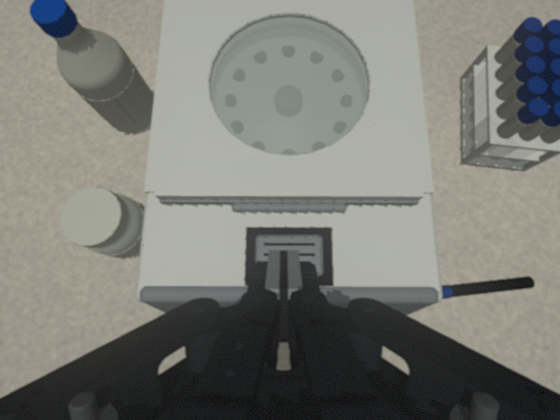

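The wrist view shows the tab's rear part at columns 254–324, rows 232–262. The fingertips at (284,255) are just in front of it and the lid lip is at row 195, so the aim is good.

```bash
python3 - <<'E'
from h import *
W=np.load('pics/w1W.npy')
for u,v in((258,236),(289,236),(320,236),(256,258),(322,258),(150,186),(428,186),(289,180)): print(u,v,local(W[v,u]).round(4))
E
python3 -m inch '[[-0.004,0.003,0.044,0,0,0,1],[-0.004,0.003,0.044,0,0,0,1],[-0.004,0.003,0.044,0,0,0,1]]'; python3 -c "
from h import *
st();print(rows(-.115,0,.140,30),rows(-.115,0,.130,30))"
```

```text
258 236 [-0.1072  0.0208  0.1346]
289 236 [-1.071e-01 -1.000e-04  1.338e-01]
320 236 [-0.107  -0.0212  0.1339]
256 258 [-0.1221  0.0218  0.1355]
322 258 [-0.1219 -0.022   0.1349]
150 186 [-0.0696  0.1004  0.1269]
428 186 [-0.0687 -0.1019  0.1254]
289 180 [-0.0707 -0.      0.1444]
time: 1.4
ee_pos: [0.4317, -0.1379, 0.158]
tcp_rot: [-179.9, -29.8, 12.6]
wrist_force: [-0.6, 0.5, -0.2]
opening: 0.0002
1.4 [-0.1171 -0.0018  0.158 ] [-179.9  -29.8   12.6] F [-0.6  0.5 -0.2] [-30. -34. -35.  67.  20. 141.] 0.0
[-0.0071 -0.0018  0.0166 -0.0022  0.0035  0.001 ] [-0.0121 -0.0018  0.0253 -0.0022  0.0035  0.001 ]
```

```bash
python3 -m inch '[[-0.0065,0,0.0121,0,0,0,1],[-0.0075,0,0.0139,0,0,0,1],[-0.0085,0,0.0156,0,0,0,1],[-0.0095,0,0.0173,0,0,0,1],[-0.0105,0,0.019,0,0,0,1],[-0.0105,0,0.019,0,0,0,1]]'; python3 -c "
from h import *
st()"
```

```text
time: 1.9
ee_pos: [0.4329, -0.1391, 0.1388]
tcp_rot: [179.9, -30.0, 12.5]
wrist_force: [-0.6, -0.3, -0.4]
opening: 0.0001
1.9 [-0.1163 -0.0033  0.1388] [179.9 -30.   12.5] F [-0.6 -0.3 -0.4] [-30. -34. -37.  64.  20. 142.] 0.0
```

Not in contact yet; I'll continue down in 1.5–2 mm steps.

```bash
python3 -m inch '[[-0.001,0,0.0017,0,0,0,1],[-0.002,0,0.0035,0,0,0,1],[-0.003,0,0.0052,0,0,0,1],[-0.003,0,0.0052,0,0,0,1]]'; python3 -c "
from h import *
st()"
```

```text
time: 2.23
ee_pos: [0.4331, -0.139, 0.1326]
tcp_rot: [179.9, -30.0, 12.6]
wrist_force: [-2.1, -1.3, 4.2]
opening: 0.0002
2.23 [-0.116  -0.0033  0.1326] [179.9 -30.   12.6] F [-2.1 -1.3  4.2] [-30. -34. -38.  64.  20. 142.] 0.0
```

```bash
python3 -m inch '[[-0.0008,0,0.0013,0,0,0,1],[-0.0015,0,0.0026,0,0,0,1],[-0.0015,0,0.0026,0,0,0,1],[-0.0015,0,0.0026,0,0,0,1],[-0.0015,0,0.0026,0,0,0,1]]'
python3 - <<'E'
from h import *
st();p,d=snap('scene','s2');S=pts('scene',d)
L=np.stack([(S[...,:2]-O)@EX,(S[...,:2]-O)@EY,S[...,2]],-1)
m=(abs(L[...,1])<.09)&(L[...,0]>-.1)&(L[...,0]<.1)&(L[...,2]>.16)&(L[...,2]<.4)
print(m.sum(), np.percentile(L[m],[5,50,95],axis=0))
E
```

```text
time: 2.65
ee_pos: [0.4334, -0.1391, 0.1314]
tcp_rot: [179.8, -30.1, 12.6]
wrist_force: [-10.5, 0.1, 15.1]
opening: -0.0004
2.65 [-0.1158 -0.0034  0.1314] [179.8 -30.1  12.6] F [-10.5   0.1  15.1] [-30. -34. -38.  63.  20. 142.] -0.0
12088 [[-0.02383056 -0.08446634  0.166388  ]
 [ 0.02812907 -0.01681639  0.2210924 ]
 [ 0.08617795  0.07672403  0.26400995]]
```

View pics/s2.png

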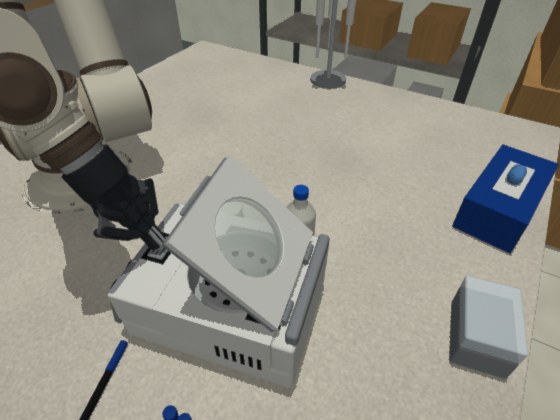

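The lid has sprung up to about 0.75 rad and the fingers are still on the tab. Next I retreat and bring the tool to near horizontal.

```bash
python3 -m inch '[[0,0,-0.03,0,0,0,1],[0,0,-0.06,0,0,0,1],[0,0,-0.06,0,0,0,1]]'; python3 -c "
from h import *
st();print(rows(-.13,-.03,.205,85))"
```

```text
time: 2.95
ee_pos: [0.4035, -0.146, 0.1861]
tcp_rot: [179.7, -30.2, 12.7]
wrist_force: [1.0, -1.1, 1.8]
opening: 0.0
2.95 [-0.1465 -0.0037  0.1861] [179.7 -30.2  12.7] F [ 1.  -1.1  1.8] [-34. -37. -33.  72.  21. 138.] 0.0
[ 0.0237  0.0264 -0.0079  0.0025  0.9568  0.0042]
```

```bash
python3 -m inch '[[0.024,0.026,-0.05,0,0.12,0,1],[0.024,0.026,-0.05,0,0.24,0,1],[0.024,0.026,-0.04,0,0.36,0,1],[0.024,0.026,-0.03,0,0.48,0,1],[0.024,0.026,-0.02,0,0.6,0,1],[0.024,0.026,-0.015,0,0.72,0,1],[0.024,0.026,-0.008,0,0.84,0,1],[0.024,0.026,-0.008,0,0.957,0,1],[0.024,0.026,-0.008,0,0.957,0,1],[0.024,0.026,-0.008,0,0.957,0,1]]'; python3 -c "
from h import *
st();print(rows(-.03,-.03,.205,85),rows(.02,-.03,.235,85))"
```

```text
time: 3.78
ee_pos: [0.4216, -0.2063, 0.212]
tcp_rot: [179.7, -82.7, 15.4]
wrist_force: [0.3, -0.5, -0.3]
opening: -0.0
3.78 [-0.1418 -0.0664  0.212 ] [179.7 -82.7  15.4] F [ 0.3 -0.5 -0.3] [-62. -48. -66.  13.  75. 151.] -0.0
[ 0.0074 -0.0313  0.1133 -0.0454  0.0394  0.0054] [ 0.0435 -0.029   0.1591 -0.0454  0.0394  0.0054]
```

Joints 2 and 3 are near their limits because that pose is too close to the base. I'll use less tilt (70°) and move forward under the lid.

```bash
python3 -c "
from h import *
print(rows(-.07,-.03,.205,70),rows(-.03,-.03,.205,70))"
```

```text
[ 0.0024 -0.0331  0.0737 -0.0444 -0.2224  0.0113] [ 0.0074 -0.0313  0.1133 -0.0444 -0.2224  0.0113]
```

```bash
python3 -m inch '[[0.002,-0.015,0.02,-0.022,-0.11,0.005,1],[0.002,-0.033,0.05,-0.044,-0.222,0.011,1],[0.002,-0.033,0.074,-0.044,-0.222,0.011,1],[0.007,-0.031,0.113,-0.044,-0.222,0.011,1],[0.007,-0.031,0.113,-0.044,-0.222,0.011,1],[0.007,-0.031,0.113,-0.044,-0.222,0.011,1],[0.007,-0.031,0.113,-0.044,-0.222,0.011,1],[0.007,-0.031,0.113,-0.044,-0.222,0.011,1]]'
python3 - <<'E'
from h import *
st();r=.15
for th in (.75,.9,1.05,1.2,1.35,1.5,1.65,1.8,1.87):
  x=.108-r*np.cos(th)-.005*np.sin(th); z=.132+r*np.sin(th)-.005*np.cos(th)
  print(th,round(x,3),round(z,3),rows(x,-.03,z,70))
E
```

```text
time: 4.45
ee_pos: [0.5222, -0.1461, 0.2006]
tcp_rot: [-179.2, -69.7, 11.7]
wrist_force: [0.9, -0.5, 0.2]
opening: 0.0002
4.45 [-0.0306 -0.0294  0.2006] [-179.2  -69.7   11.7] F [ 0.9 -0.5  0.2] [-38. -47. -59.  18.  46. 157.] 0.0
0.75 -0.005 0.231 [ 0.037   0.0005  0.0134 -0.0012  0.0054 -0.0049]
0.9 0.011 0.246 [ 0.0574  0.0004  0.0229 -0.0012  0.0054 -0.0049]
1.05 0.029 0.26 [ 0.0761  0.0003  0.0354 -0.0012  0.0054 -0.0049]
1.2 0.049 0.27 [ 0.0927  0.0002  0.0505 -0.0012  0.0054 -0.0049]
1.35 0.07 0.277 [ 0.1069  0.0002  0.068  -0.0012  0.0054 -0.0049]
1.5 0.092 0.281 [ 0.1184  0.0002  0.0873 -0.0012  0.0054 -0.0049]
1.65 0.115 0.282 [ 1.268e-01  1.000e-04  1.082e-01 -1.200e-03  5.400e-03 -4.900e-03]
1.8 0.137 0.279 [ 1.320e-01  1.000e-04  1.301e-01 -1.200e-03  5.400e-03 -4.900e-03]
1.87 0.147 0.277 [ 1.333e-01  1.000e-04  1.405e-01 -1.200e-03  5.400e-03 -4.900e-03]
```

```bash
python3 -m inch '[[0.019,0,0.007,0,0,0,1],[0.03,0,0.011,0,0,0,1],[0.037,0,0.013,0,0,0,1],[0.047,0,0.018,0,0,0,1],[0.057,0,0.023,0,0,0,1],[0.067,0,0.029,0,0,0,1],[0.076,0,0.035,0,0,0,1],[0.085,0,0.043,0,0,0,1],[0.093,0,0.05,0,0,0,1]]'
python3 - <<'E'
from h import *
st();r=.15
for th in (1.25,1.35,1.45,1.5,1.6,1.65,1.7,1.75,1.8,1.87):
  x=.108-r*np.cos(th)-.005*np.sin(th); z=.132+r*np.sin(th)-.005*np.cos(th)
  print(th,round(x,3),round(z,3),rows(x,-.03,z,70))
snap('scene','s3')
E
```

```text
time: 5.2
ee_pos: [0.6012, -0.1283, 0.2724]
tcp_rot: [-179.3, -69.8, 11.9]
wrist_force: [-1.4, -0.4, -1.4]
opening: -0.0003
5.2 [ 0.0504 -0.0291  0.2724] [-179.3  -69.8   11.9] F [-1.4 -0.4 -1.4] [-29. -38. -48.  16.  38. 163.] -0.0
1.25 0.056 0.273 [ 0.0022  0.0009  0.0051 -0.0023  0.0033 -0.0034]
1.35 0.07 0.277 [ 0.0114  0.0009  0.0169 -0.0023  0.0033 -0.0034]
1.45 0.085 0.28 [ 0.0193  0.0009  0.0297 -0.0023  0.0033 -0.0034]
1.5 0.092 0.281 [ 0.0228  0.0009  0.0363 -0.0023  0.0033 -0.0034]
1.6 0.107 0.282 [ 0.0287  0.0009  0.0501 -0.0023  0.0033 -0.0034]
1.65 0.115 0.282 [ 0.0312  0.0009  0.0572 -0.0023  0.0033 -0.0034]
1.7 0.122 0.281 [ 0.0332  0.0009  0.0644 -0.0023  0.0033 -0.0034]
1.75 0.13 0.28 [ 0.035   0.0009  0.0717 -0.0023  0.0033 -0.0034]
1.8 0.137 0.279 [ 0.0363  0.0009  0.0791 -0.0023  0.0033 -0.0034]
1.87 0.147 0.277 [ 0.0376  0.001   0.0895 -0.0023  0.0033 -0.0034]
```

View pics/s3.png

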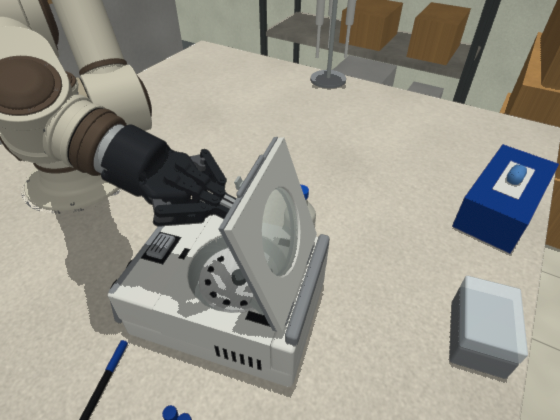

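The fingertips at (232,203) are on the underside, the lid is at about 1.25 rad, and the force is about 2 N. I continue along the arc.

```bash
python3 -m inch '[[0.007,0,0.011,0,0,0,1],[0.0115,0.001,0.017,0,0,0,1],[0.0155,0.001,0.023,0,0,0,1],[0.019,0.001,0.03,0,0,0,1],[0.023,0.001,0.036,0,0,0,1],[0.026,0.001,0.043,0,0,0,1],[0.029,0.001,0.05,0,0,0,1],[0.031,0.001,0.057,0,0,0,1],[0.033,0.001,0.064,0,0,0,1],[0.035,0.001,0.072,0,0,0,1],[0.0355,0.001,0.075,0,0,0,1],[0.036,0.001,0.078,0,0,0,1]]'
python3 - <<'E'
from h import *
st();r=.15
for th in (1.8,1.84):
  x=.108-r*np.cos(th)-.005*np.sin(th); z=.132+r*np.sin(th)-.005*np.cos(th)
  print(th,round(x,3),round(z,3),rows(x,-.03,z,70))
E
```

```text
time: 6.25
ee_pos: [0.6844, -0.1109, 0.2783]
tcp_rot: [-179.3, -69.8, 11.9]
wrist_force: [0.2, 0.4, -0.7]
opening: 0.0005
6.25 [ 0.1354 -0.0301  0.2783] [-179.3  -69.8   11.9] F [ 0.2  0.4 -0.7] [-22. -26. -41.   9.  32. 167.] 0.0
1.8 0.137 0.279 [ 0.0015 -0.0001  0.0014 -0.0024  0.0039 -0.0037]
1.84 0.143 0.278 [ 0.0023 -0.0001  0.0073 -0.0024  0.0039 -0.0037]
```

```bash
python3 -m inch '[[0.001,0,0.002,0,0,0,1],[0.001,0,0.002,0,0,0,1],[0,0,-0.02,0,0,0,1],[0,0,-0.05,0,0,0,1],[0,0,-0.08,0,0,0,1],[0,0,-0.11,0,0,0,1],[0,0,-0.14,0,0,0,1],[0,0,-0.15,0,0,0,1],[0,0,-0.15,0,0,0,1],[0,0,-0.15,0,0,0,1],[0,0,-0.15,0,0,0,1],[0,0,-0.15,0,0,0,1]]' >/dev/null
python3 -m inch '[[0,0,0,0,0,0,1],[0,0,0,0,0,0,1],[0,0,0,0,0,0,1],[0,0,0,0,0,0,1],[0,0,0,0,0,0,1],[0,0,0,0,0,0,1],[0,0,0,0,0,0,1],[0,0,0,0,0,0,1],[0,0,0,0,0,0,1],[0,0,0,0,0,0,1],[0,0,0,0,0,0,1],[0,0,0,0,0,0,1]]' >/dev/null
python3 - <<'E'
from h import *
st()
for k in ('s4','s5'):
  p,d=snap('scene',k);S=pts('scene',d)
  L=np.stack([(S[...,:2]-O)@EX,(S[...,:2]-O)@EY,S[...,2]],-1)
  m=(abs(L[...,1])<.085)&(L[...,0]>.09)&(L[...,0]<.22)&(L[...,2]>.17)&(L[...,2]<.33)
  Q=L[m]; i=abs(np.polyval(np.polyfit(Q[:,2],Q[:,0],1),Q[:,2])-Q[:,0])<.01; s=np.polyfit(Q[i][:,2],Q[i][:,0],1); print('lid angle',np.pi/2+np.arctan(s[0]),i.sum())
_,d=snap('top','t4');P=pts('top',d);D=pts('top',np.load('pics/top.npy'))
for n,(u,v) in dict(bottle=(262,202),cup=(277,260),rack=(430,178),pen=(420,257)).items(): print(n,P[v,u].round(3),D[v,u].round(3))
E
```

```text
8.25 [-0.0059 -0.0305  0.3305] [-179.3  -69.8   11.9] F [ 0.3  0.7 -0. ] [-35. -45. -44.  29.  44. 159.] 0.0
lid angle 1.8628726678258998 2743
lid angle 1.8625108029363953 2733
bottle [0.563 0.076 0.151] [0.564 0.076 0.148]
cup [0.432 0.039 0.076] [0.432 0.039 0.072]
rack [ 0.641 -0.327  0.088] [ 0.641 -0.326  0.09 ]
pen [ 0.45  -0.325  0.014] [ 0.45  -0.326  0.012]
```

View pics/s5.png

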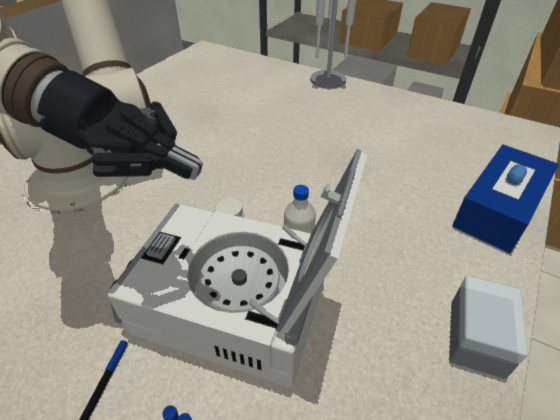

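View pics/t4.png

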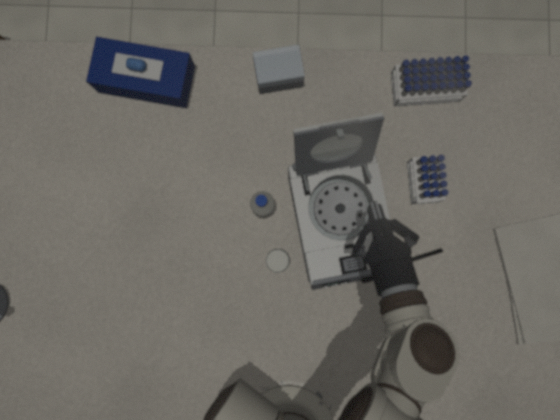

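The lid stands fully back at the stop, the tab at (161,247) is up, the arm is clear, and the bystanders are unmoved.

```bash
python3 -c "
from h import *
print(order.job_done())"
```

```text
the job is handed in; nothing more can be done
None
```

The centrifuge is open and the job is handed in. I pressed the release tab with the closed fingertips and the lid sprang up to about 0.75 rad. I then pushed its underside back along its arc until it leaned to its stop, and withdrew.

Last checks, at 8.25 s and in the two pictures after it:
- **Lid:** it read 1.86 rad in two pictures taken in succession, so it is at rest against the stop (1.85 rad; the difference is within measuring error).
- **Tab:** it looked to be up again in the picture. I did not measure its height.
- **Bystanders:** rack, bottle, cup and pen read within about 4 mm of where they started, which is within the depth noise.
- **Robot:** it stands clear of everything, with a wrist force under 1 N. The wrist force readings during the job stayed below about 20 N; that highest reading was on the tab just after the catch let go.

Two things went differently from plan. The first press stopped just short of touching the tab, so I went down further. A near-horizontal tool pose ran joints 2 and 3 up to their limits, so I used less tilt for the push. Joint 3 then showed -66° rounded, against its limit of -65.8°; no fault was reported, but I could not confirm it stayed inside the range.

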